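# Wind the pump up to the supply pipe

## Task

Fit the loose crank on the square shaft of the green screw lift and wind the lift up until the pump's brass port is level with the mouth of the red supply pipe. Then take the crank off and stand it back on the black rubber mat, leaving the pump at that height and the other things on the desk where they are.

Things in the scene. Friction and masses are not known exactly. Their poses are not given: they have to be found in the camera images.
- crank: Loose balanced crank, about 0.43 kg, standing on the mat; centre of mass near the hub axis. Origin: centre of the underside, z up. Dark steel hub 30 x 30 x 34 mm with a square socket below: 16.6 mm wide, 34 deep, sides along x and y. Steel arm 16 mm wide at z 34 to 42, from x = -45 to +82; counterweight under it at x = -34, upright knob at x = +70.
- crank_grip (a point): Centre of the crank's orange grip block, 26 x 26 mm, 27 mm tall (crank z 42 to 69), on the hub axis above the arm; this point is 55 mm above the crank's underside. Best pinched across the crank's y, with the fingers beside the arm.
- crank_knob (a point): Centre of the crank's free-spinning upright knob: 22 mm diameter, 46 mm tall (crank z 44 to 90), 70 mm from the hub axis along the crank's +x; this point is at crank z 67 mm. Its spin does not turn the crank: carry the knob round the shaft in a horizontal circle of 70 mm radius.
- shaft_seat (a point): On the lift's vertical screw axis, on top of the brass flange (34 mm diameter) where the fitted crank's underside rests, 170 mm above the desk. Above it a 14 mm steel square, 25 mm tall, then a cone narrowing to 7 mm, 7 mm tall (highest point of the lift). Site x and y lie square to the flats and turn with the shaft; the crank fits in any quarter turn.
- shaft (a joint): Turn of the screw shaft in rad, growing clockwise seen from above. Clockwise raises the lift, 16 mm a turn; it needs about 0.08 N m, holds itself where it is left.
- lift (a joint): Height of the yellow platform in m above its low position; geared to the shaft (16 mm a turn), stops at 0.052.
- pump_port (a point): Centre of the open end of the brass port (22 mm diameter, horizontal) of the blue and grey pump that is bolted to the yellow platform. It points along the lift's +y towards the red pipe and rises with the platform.
- pipe: Red supply pipe, 22 mm diameter, fixed level on the lift's aluminium post at a height that differs each time. Origin: centre of its mouth, 12 mm in front of the pump's port (in the lift's y direction); the pipe runs away along its +y; z up.
- jack: Green screw lift, fixed to the desk. Origin: underside, on the screw axis; base 130 mm (x) by 320 mm (y, from -65 to +255), 12 mm thick; top plate 112 x 50 mm, upper side at 164 mm; pump platform on the +y side, post at y = 235 mm.
- mat: Black rubber mat fixed to the desk, 170 (x) x 130 (y) x 4 mm; origin: centre of its underside.
- tape: Bystander: roll of amber tape, 96 mm diameter, 45 mm high.
- mug: Bystander: white mug, 80 mm diameter, 90 mm high.
- paint_can: Bystander: green paint can, 90 mm diameter, 110 mm high.
- spray_can: Bystander: white spray can, 52 mm diameter, 170 mm high.
- screwdriver: Bystander: screwdriver lying on the desk.
- screw_box: Bystander: cardboard box 90 x 60 x 40 mm.

How it is judged:
By the outcome, as a careful person would: the job done as asked, in the order asked, and still so for the second after the job is handed in, with the robot touching nothing.
It also fails if it takes over 72 s, if anything falls off the work surface, if the arm or the gripper's body presses on something with over 40 N, if the wrist force passes 120 N, or if a joint passes its speed limit or range.

## Robot

A 6-joint arm with a two-finger parallel gripper is mounted at the origin on the work surface. World frame = base frame: x ahead of the robot, y to its left, z up, the work surface at z = 0. Lengths are in m, angles in rad, forces in N, time in s.
With the tool pointing down it reaches from about 0.35 to 0.875 m from the base axis. Payload 4.2 kg.
Tool frame: the origin (TCP) lies midway between the tips of the shut fingers; the grasp point (between the pads) lies 19 mm behind it (arm.hold_point_z is the distance from the TCP to the grasp point, in m); z points along the fingers, y is the line along which they close (so a half turn about z gives the same grasp; the last joint's range is limited). The gripper opens to 87 mm and grips with 3 to 60 N. Pads are 19 mm wide; open, the fingers measure 117 mm over their backs; the gripper's body (75 mm by 190 mm) begins 51 mm behind the grasp point.
Start: joints at [-1.076, 0.385, 0.008, 0, -1.194, -0.259], TCP at [0.146, -0.608, 0.223] pointing down, gripper open.
Joint ranges: [-3.14, 3.14], [-1.21, 2.06], [-1.07, 1.41], [-3.16, 2.05], [-2.99, -0.16], [-3.1, 3.1]. Speed limits (rad/s): [2.79, 2.79, 3.14, 3.14, 3.14, 3.14].

## Interface

Orientations are given as a 3x3 rotation matrix whose columns are the frame's x, y, z axes.
In Python, from rig import arm gives the robot as it stands.
- The arm moves only by the shell command python3 nudge.py 'ROWS' [OPENING] [FORCE]. ROWS is a JSON list of rows, 1 to 20 of them, each of 6 numbers: dx, dy, dz in m, then a rotation vector rx, ry, rz in rad; each row shifts and turns the commanded pose from where the row before left it, along the tool's axes as they then stand; what a row does not reach is not made up. A row lasts 1/12 s, in which the tool goes at most 0.0417 m and 0.125 rad, less where a joint would pass 70% of its speed; a pose out of reach is approached as far as the arm can. OPENING is the opening from 0.0 (shut) to 1.0 (fully open), set as the command begins (- or left out keeps the last). The fingers move at their own pace and stop on an object; FORCE is the grip in N (left out, the last holds). Time passes only in rows, so rows that do not move let the fingers close. It prints the time, the measured TCP pose, the force, the opening and the grip force at its end.
- arm.get_obs(): the state, without advancing time (a new reading comes with each control period).
- arm.camera(name): name is "scene" or "top" or "wrist"; returns the picture (420x560x3 uint8, red, green, blue); there is no depth.
- arm.get_calibration(name): a dict with "fx", "fy", "cx", "cy" (pixels), "rvec" (rotation vector, rad) and "tvec" (3), from world to camera coordinates, as OpenCV has them. Camera axes: x right, y down, z forward; pixel columns grow to the right and rows downward; lengths in m; the calibration is good to about 2 mm. A picture is of the moment at which its call begins: read the wrist's pose just before it. get_calibration takes no time and is no camera call; for the wrist camera it gives the pose at the moment of the call.
- arm.sign_off(): hands the job in; it is judged then, once.
The state is a dict: "clock": time; "joint_positions": joint angles; "joint_velocities": joint speeds; "effort": joint torques, N m; "tcp_pos": TCP position; "orientation": TCP orientation; "contact_force": force on the tool from outside, world axes, zero at the start; "ft_torque": the same for the moment, N m; "gripper_width": opening from 0.0 (shut) to 1.0 (fully open); "grasp_force": force on a finger pad.
Only numpy, scipy, OpenCV 4.12 (cv2) and the standard library are available. Lean on these libraries where they do the work, as an engineer would, in place of code of your own. Each camera call takes 0.05 s, during which the arm holds its last target. There are 200 camera calls.

## Working session

There is one attempt and no reset: what is moved stays moved. The work goes in short steps, Python scripts to look and compute and a shell command to move; the robot and the scene stay as the last step left them, time stands still between calls to the robot, and variables do not carry over. Pictures are saved under pics/ and viewed, at most 10 in all, crops included, and the job is handed in when it is done.

```bash
ls; mkdir -p pics
python3 - <<'E'
from rig import arm
import cv2,numpy as np
for n in ["scene","top"]:
    im=arm.camera(n); cv2.imwrite(f"pics/{n}0.png",im[:,:,::-1])
    print(n,arm.get_calibration(n))
o=arm.get_obs();print(o)
E
```

```text
nudge.py
pics
rig.py
scene {'fx': 480.18697062644236, 'fy': 480.18697062644236, 'cx': 280.0278663548748, 'cy': 205.90267716694268, 'rvec': array([ 2.09259369,  1.67151029, -0.45477571]), 'tvec': array([-0.10342763, -0.43921598,  1.92602765])}
top {'fx': 470.6374881946216, 'fy': 470.6374881946216, 'cx': 274.1540703712766, 'cy': 213.59602789941238, 'rvec': array([ 2.22296822, -2.17690873,  0.10437135]), 'tvec': array([-0.06001743,  0.57619441,  1.29452098])}
{'clock': 0.1, 'joint_positions': array([-1.07639425e+00,  3.85492446e-01,  6.79314014e-03, -4.35836270e-04,
       -1.19401904e+00, -2.58580999e-01]), 'joint_velocities': array([ 0.00045412, -0.0013838 ,  0.00185268,  0.00077223, -0.00010024,
       -0.00064683]), 'effort': array([-7.26176168e-04, -3.91689348e+01,  1.87935144e+01,  4.23189640e+00,
        1.34883742e-02, -7.05533125e-05]), 'tcp_pos': array([ 0.14590878, -0.60718457,  0.22157315]), 'orientation': array([[-9.72360347e-01, -2.33484575e-01, -5.55255419e-04],
       [-2.33485214e-01,  9.72358527e-01,  1.88412944e-03],
       [ 9.99921807e-05,  1.96169668e-03, -9.99998071e-01]]), 'contact_force': array([-1.0977009 ,  0.46900215,  0.66746899]), 'ft_torque': array([-0.00806943,  0.07605897, -0.00711666]), 'grasp_force': 0.0, 'gripper_width': 1.0023313561994904}
```
View pics/scene0.png

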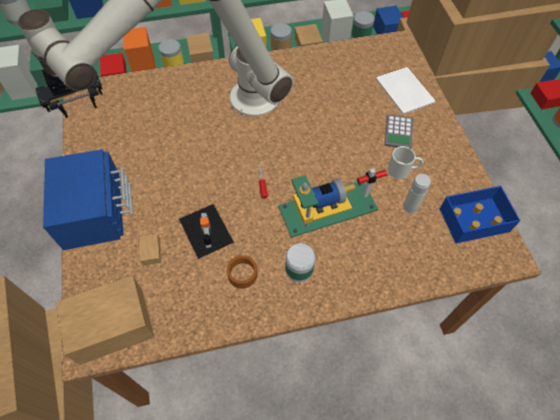

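View pics/top0.png

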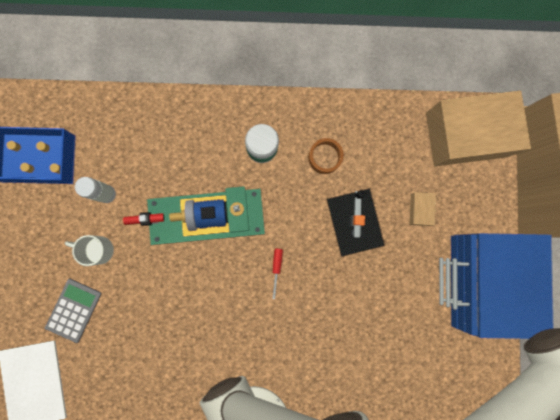

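The scene shows the crank on the mat: its orange grip is at top-view (358,220). The lift is at (205,215) with its shaft near (237,208), and the red pipe is on the left at (145,218).

Create h.py:
```python
from rig import arm
import cv2,numpy as np
def cal(n):
    c=arm.get_calibration(n); K=np.array([[c['fx'],0,c['cx']],[0,c['fy'],c['cy']],[0,0,1.]])
    return K,cv2.Rodrigues(np.array(c['rvec']))[0],np.array(c['tvec']).reshape(3)
def ray(C,p):
    K,R,t=C; d=R.T@np.linalg.inv(K)@np.array([p[0],p[1],1.]); return -R.T@t,d
def onz(C,p,z):
    o,d=ray(C,p); return o+d*(z-o[2])/d[2]
def two(C1,p1,C2,p2):
    o1,d1=ray(C1,p1);o2,d2=ray(C2,p2)
    A=np.stack([d1,-d2],1); s=np.linalg.lstsq(A,o2-o1,rcond=None)[0]
    a,b=o1+d1*s[0],o2+d2*s[1]; return (a+b)/2,np.linalg.norm(a-b)
def proj(C,P):
    K,R,t=C; q=K@(R@np.array(P)+t); return q[:2]/q[2]
```

Run:
```python
from h import *
a=cv2.imread('pics/top0.png');b=cv2.imread('pics/scene0.png')
r=lambda im,x,y,w,h,s:cv2.resize(im[y:y+h,x:x+w],None,fx=s,fy=s,interpolation=cv2.INTER_CUBIC)
top=np.hstack([r(a,320,180,75,85,5),r(a,120,180,85,85,5)])
bot=np.hstack([r(a,205,180,60,60,5),r(b,180,205,60,60,5),r(b,330,160,40,60,5)])
w=800;pad=lambda i:np.pad(i,((0,0),(0,w-i.shape[1]),(0,0))) 
top=cv2.resize(top,None,fx=.7,fy=.7)
cv2.imwrite('pics/c1.png',np.vstack([pad(top),pad(bot[:, :800])])[:600])
```

```text
(no output)
```

View pics/c1.png

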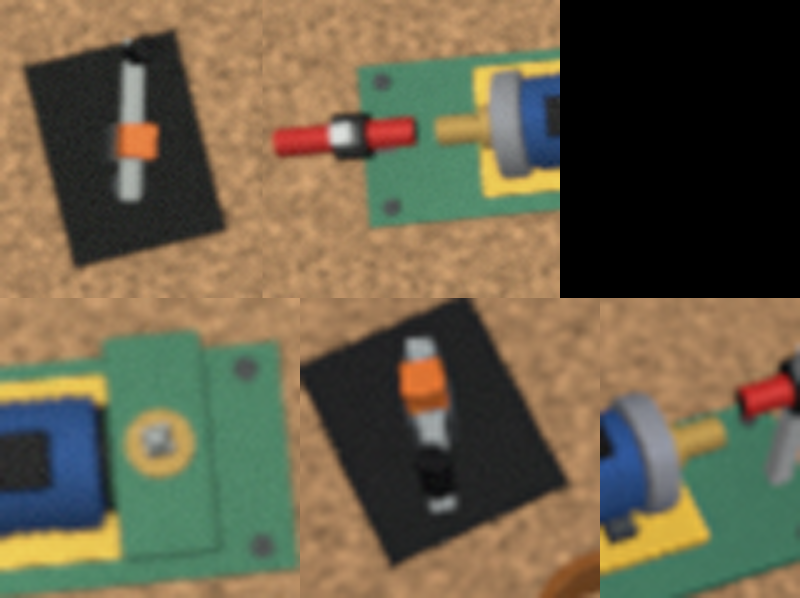

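The knob is black and at the far end (top view about (357,195)), so the crank's +x points away from the robot. The brass flange is at about (236.5,208.5), and the port and pipe are clearly visible in both views.

Run:
```python
from h import *
T,S=cal('top'),cal('scene')
a=cv2.imread('pics/top0.png');b=cv2.imread('pics/scene0.png')
def cen(im,lo,hi,box):
    x,y,w,h=box; hsv=cv2.cvtColor(im[y:y+h,x:x+w],cv2.COLOR_BGR2HSV)
    m=cv2.inRange(hsv,lo,hi); n,l,st,c=cv2.connectedComponentsWithStats(m); i=1+np.argmax(st[1:,4])
    return c[i]+[x,y],st[i,4],(l==i),np.array([x,y])
def rect(r):
    ys,xs=np.nonzero(r[2]); return cv2.minAreaRect(np.stack([xs,ys],1).astype(np.float32)+r[3].astype(np.float32))
go=cen(a,(3,170,150),(15,255,255),(335,200,50,40)); gs=cen(b,(3,170,120),(15,255,255),(190,205,35,40))
print('grip top',go[:2],'scene',gs[:2]); print(onz(T,go[0],.073),two(T,go[0],S,gs[0]))
# arm: greyish pixels
ar=cen(a,(0,0,110),(179,50,255),(340,185,40,70)); print('arm',ar[:2],rect(ar))
hsv=cv2.cvtColor(a,cv2.COLOR_BGR2HSV); m=cv2.inRange(hsv,(0,0,110),(179,50,255)); m[:185]=0;m[250:]=0;m[:,:345]=0;m[:,372:]=0
ys,xs=np.nonzero(m); P=np.array([onz(T,(x,y),.046)[:2] for x,y in zip(xs,ys)])
v=cv2.fitLine(P.astype(np.float32),cv2.DIST_L2,0,.01,.01).ravel(); v=v*np.sign(v[0]);print('armline',v,'yaw deg',np.degrees(np.arctan2(v[1],v[0])),P.min(0),P.max(0))
mt=cen(a,(0,0,0),(179,120,60),(320,180,75,85)); r=rect(mt);print('mat',[onz(T,p,.004)[:2].round(4) for p in cv2.boxPoints(r)],onz(T,r[0],.004))
bs=cen(a,(60,80,40),(90,255,255),(140,180,130,70)); 
x,y=140,180; hs=cv2.cvtColor(a[y:y+70,x:x+130],cv2.COLOR_BGR2HSV);mm=cv2.inRange(hs,(60,80,40),(90,255,255));ys,xs=np.nonzero(mm)
r=cv2.minAreaRect(np.stack([xs+x,ys+y],1).astype(np.float32)); print('base',[onz(T,p,.012)[:2].round(4) for p in cv2.boxPoints(r)])
fl=cen(a,(12,60,100),(28,255,255),(226,197,22,22)); rf=rect(fl); print('flange',fl[:2],rf,onz(T,rf[0],.17))
hull=cv2.convexHull(np.argwhere(fl[2])[:,::-1].astype(np.float32)+fl[3].astype(np.float32)); (c,rad)=cv2.minEnclosingCircle(hull);print(c,rad,onz(T,c,.17))
for nm,im,C,bx in (('red',a,T,(115,205,60,25)),('redS',b,S,(350,165,40,25))):
    q=cen(im,(0,150,80),(5,255,255),bx); print(nm,q[:2],cv2.boxPoints(rect(q)).round(1).tolist())
for nm,im,bx in (('brT',a,(166,208,20,16)),('brS',b,(343,178,20,20))):
    q=cen(im,(12,120,80),(28,255,255),bx); print(nm,q[:2],cv2.boxPoints(rect(q)).round(1).tolist())
```

```text
grip top (array([359.16666667, 219.79761905]), np.int32(84)) scene (array([204.15384615, 221.88461538]), np.int32(78))
[ 0.56201564 -0.27579333  0.073     ] (array([ 0.56292969, -0.27683881,  0.06224018]), np.float64(0.0024247576334852578))
arm (array([357.42424242, 206.4040404 ]), np.int32(99)) ((357.0, 206.0), (16.0, 6.0), 90.0)
armline [ 0.9997495  -0.02238281  0.57400525 -0.27553946] yaw deg -1.2825477 [ 0.51878728 -0.28386495] [ 0.64310107 -0.26701485]
mat [array([ 0.6225, -0.1977]), array([ 0.6561, -0.3169]), array([ 0.4966, -0.3593]), array([ 0.4639, -0.2408])] [ 0.5594908  -0.27865158  0.004     ]
base [array([0.6181, 0.3103]), array([ 0.6571, -0.003 ]), array([ 0.5229, -0.0194]), array([0.4852, 0.292 ])]
flange (array([236.55555556, 208.78632479]), np.int32(117)) ((236.50003051757812, 208.50003051757812), (12.727920532226562, 12.727920532226562), 45.0) [0.57772565 0.04934338 0.17      ]
(236.5, 208.5) 6.670932292938232 [0.57772572 0.04934346 0.17      ]
red (array([130.48623853, 219.82568807]), np.int32(109)) [[122.5999984741211, 217.0], [138.3000030517578, 215.5], [139.10000610351562, 222.60000610351562], [123.30000305175781, 224.1999969482422]]
redS (array([380.73529412, 173.63235294]), np.int32(68)) [[374.29998779296875, 172.5], [385.5, 169.3000030517578], [387.1000061035156, 175.0], [375.8999938964844, 178.1999969482422]]
brT (array([178.03333333, 216.075     ]), np.int32(120)) [[168.89999389648438, 209.60000610351562], [183.0, 207.6999969482422], [185.0, 223.0], [170.89999389648438, 224.89999389648438]]
brS (array([349.34615385, 187.42307692]), np.int32(52)) [[344.3999938964844, 186.1999969482422], [352.79998779296875, 183.39999389648438], [354.5, 188.5], [346.1000061035156, 191.3000030517578]]
```

Run:
```python
from h import *
o=arm.get_obs();C=cal('wrist');R=np.array(o['orientation'])
print('cam in tool',R.T@(-C[1].T@C[2]-o['tcp_pos']),'axes',R.T@C[1].T,C[0][0,0])
T=R.T@(np.array([.562,-.276,.25])-o['tcp_pos']);print(T)
```

```text
cam in tool [ 0.06776573 -0.00105646 -0.16279669] axes [[ 6.11980480e-04 -9.69631109e-01 -2.44571337e-01]
 [ 9.99999812e-01  6.05424621e-04  1.01981771e-04]
 [ 4.91848109e-05 -2.44571353e-01  9.69631296e-01]] 307.0265529673313
[-0.48191446  0.22493503 -0.02803384]
```

```bash
python3 nudge.py '[[0,0,-0.03,0,0,0],[-0.0344,0.0161,0,0,0,0],[-0.0344,0.0161,0,0,0,0],[-0.0344,0.0161,0,0,0,0],[-0.0344,0.0161,0,0,0,0],[-0.0344,0.0161,0,0,0,0],[-0.0344,0.0161,0,0,0,0],[-0.0344,0.0161,0,0,0,0],[-0.0344,0.0161,0,0,0,0],[-0.0344,0.0161,0,0,0,0],[-0.0344,0.0161,0,0,0,0],[-0.0344,0.0161,0,0,0,0],[-0.0344,0.0161,0,0,0,0],[-0.0344,0.0161,0,0,0,0],[-0.0344,0.0161,0,0,0,0],[0,0,0,0,0,0.12],[0,0,0,0,0,0.12],[0,0,0,0,0,0.018],[0,0,0,0,0,0],[0,0,0,0,0,0]]'
python3 - <<'E'
from h import *
C=cal('wrist');a=arm.camera('wrist')[:,:,::-1];cv2.imwrite('pics/w1.png',a)
np.savez('w1.npz',K=C[0],R=C[1],t=C[2]);print(arm.get_obs()['tcp_pos'],arm.get_obs()['orientation'][:,0])
E
```

```text
clock: 1.77
tcp_pos: [0.5613, -0.2762, 0.2524]
orientation: [[-1.0, 0.02, -0.0], [0.02, 1.0, 0.0], [0.0, 0.0, -1.0]]
contact_force: [-0.6, -0.3, -0.7]
gripper_width: 1.002
grasp_force: 0.0
[ 0.56124396 -0.27635224  0.25248191] [-9.99781051e-01  2.09236439e-02  2.27490646e-04]
```

View pics/w1.png

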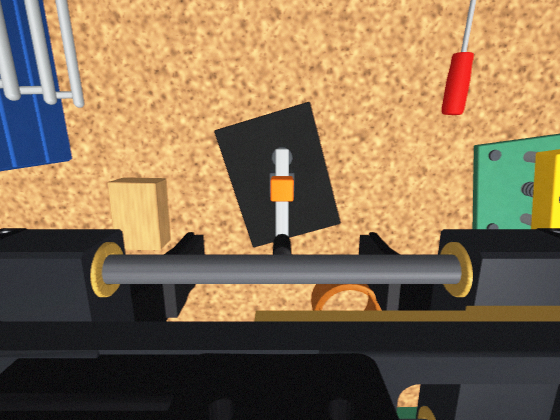

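The wrist view shows the orange grip at (282,189), the arm's tail at (283,150) and the knob at (282,243), so the crank is almost aligned with the tool.

Run:
```python
from h import *
z=np.load('w1.npz');C=(z['K'],z['R'],z['t']);a=cv2.imread('pics/w1.png');hsv=cv2.cvtColor(a,cv2.COLOR_BGR2HSV)
m=cv2.inRange(hsv,(5,200,150),(20,255,255));m[:165]=0;m[215:]=0;m[:,:260]=0;m[:,305:]=0
# top face brighter
ys,xs=np.nonzero(m);print(xs.min(),xs.max(),ys.min(),ys.max());
for y in range(ys.min(),ys.max()+1,2): print(y,xs[ys==y].min(),xs[ys==y].max(),hsv[y,282])
E=[]
for y in list(range(152,172))+list(range(206,226)):
    row=a[y,262:304].min(axis=1)>110; s=np.nonzero(row)[0]
    if len(s): E.append(onz(C,(262+s.min()/2+s.max()/2,y),.046)[:2])
E=np.array(E);p=np.polyfit(E[:,0],E[:,1],1);print('yaw deg',np.degrees(np.arctan(p[0])),'y at .562',np.polyval(p,.562),E[[0,-1]],np.std(E[:,1]-np.polyval(p,E[:,0])))
for q in [(282,178),(282,200)]: print(onz(C,q,.073))
```

```text
271 293 176 201
176 273 290 [ 11 209 170]
178 271 291 [ 11 222 171]
180 271 293 [ 16 215 253]
182 271 293 [ 18 208 254]
184 271 293 [ 18 210 254]
186 271 292 [ 18 206 254]
188 271 292 [ 18 206 254]
190 271 292 [ 18 205 254]
192 271 292 [ 18 209 254]
194 271 292 [ 18 208 254]
196 271 292 [ 18 208 254]
198 271 293 [ 18 208 254]
200 271 292 [ 18 208 254]
yaw deg -0.5988672317215089 y at .562 -0.27687093909174193 [[ 0.52012641 -0.27634639]
 [ 0.61084389 -0.27747363]] 6.384203103058846e-05
[ 0.54703401 -0.27633058  0.073     ]
[ 0.57237118 -0.27681119  0.073     ]
```

```bash
python3 nudge.py '[[-0.005,0.0361,0,0,0,0],[-0.005,0.0361,0,0,0,0],[-0.005,0.0361,0,0,0,0],[-0.005,0.0361,0,0,0,0],[-0.005,0.0361,0,0,0,0],[-0.005,0.0361,0,0,0,0],[-0.005,0.0361,0,0,0,0],[-0.005,0.0361,0,0,0,0],[-0.005,0.0361,0,0,0,0],[0,0,0,0,0,0],[0,0,0,0,0,0]]'
python3 - <<'E'
from h import *
C=cal('wrist');a=arm.camera('wrist')[:,:,::-1];cv2.imwrite('pics/w2.png',a)
np.savez('w2.npz',K=C[0],R=C[1],t=C[2])
p=proj(C,(.5777,.0493,.195));print(p);x,y=(p-45).astype(int)
c=cv2.resize(a[y:y+90,x:x+90],None,fx=5,fy=5,interpolation=cv2.INTER_CUBIC)
f=cv2.resize(a,(466,350)); cv2.imwrite('pics/w2c.png',np.hstack([cv2.resize(c,(334,350)),f])); cv2.imwrite('pics/w2d.png',c);print(x,y)
E
```

```text
clock: 2.73
tcp_pos: [0.6139, 0.0493, 0.2524]
orientation: [[-1.0, 0.018, -0.0], [0.018, 1.0, -0.0], [0.0, -0.0, -1.0]]
contact_force: [0.7, -0.2, 0.1]
gripper_width: 0.999
grasp_force: 0.0
[282.18533763 173.92413348]
237 128
```

View pics/w2c.png

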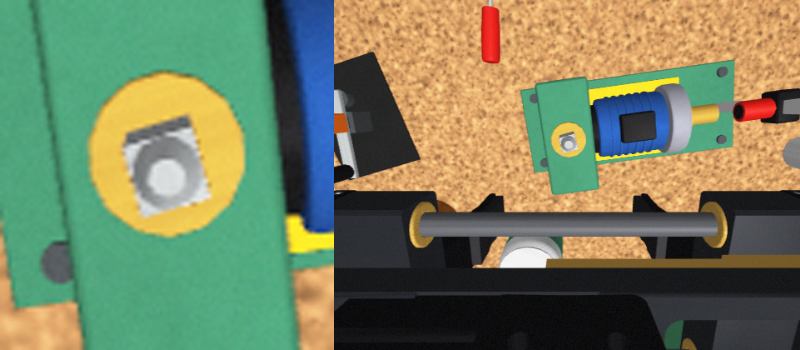

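The shaft's square shows clearly in the crop, turned by about 17°, with the flange centred near pixel (282,170). The port is at about (860,134) and the pipe mouth at about (884,132) in full-picture scale.

Run:
```python
from h import *
z=np.load('w2.npz');C=(z['K'],z['R'],z['t']);a=cv2.imread('pics/w2.png');hsv=cv2.cvtColor(a,cv2.COLOR_BGR2HSV)
sub=np.s_[145:195,258:308];h=hsv[sub]
fl=cv2.inRange(h,(15,100,120),(30,255,255)); gy=cv2.inRange(h,(0,0,60),(179,70,255))
u=cv2.morphologyEx(fl|0,cv2.MORPH_OPEN,np.ones((3,3)))
pts=cv2.findNonZero(u); hull=cv2.convexHull(pts); el=cv2.fitEllipse(hull);
print('flange',el, onz(C,np.array(el[0])+[258,145],.17))
n,l,st,c=cv2.connectedComponentsWithStats(gy);i=1+np.argmax(st[1:,4]);m=(l==i).astype(np.uint8)
hl=cv2.convexHull(cv2.findNonZero(m)); print(cv2.approxPolyDP(hl,2,True).reshape(-1,2)+[258,145])
br=cv2.inRange(h,(0,0,190),(179,70,255)); hl=cv2.convexHull(cv2.findNonZero(br)); r=cv2.minAreaRect(hl.astype(np.float32)); bp=cv2.boxPoints(r)+[258,145]
W=np.array([onz(C,p,.195)[:2] for p in bp]);print(bp,W,W.mean(0)); d=np.diff(np.vstack([W,W[:1]]),axis=0);print(np.linalg.norm(d,axis=1),np.degrees(np.arctan2(d[:,1],d[:,0])))
cv2.imwrite('pics/x.png',br)
```

```text
flange ((23.411636352539062, 22.12708282470703), (41.61142349243164, 41.714298248291016), 101.06753540039062) [0.57579548 0.04878748 0.17      ]
[[293 178]
 [275 183]
 [271 162]
 [287 158]]
[[269.71698093 165.50943375]
 [288.20754433 160.22641373]
 [293.37735748 178.32075119]
 [274.88679314 183.60377121]] [[0.57149416 0.04048269]
 [0.56797452 0.05375773]
 [0.58103601 0.05733497]
 [0.58466278 0.04388177]] [0.57629187 0.04886429]
[0.0137337  0.0135425  0.01393349 0.01360023] [ 104.84931029   15.31639113  -74.91264402 -165.52678156]
```

```bash
python3 nudge.py '[[0.00517,-0.0363,0,0,0,0],[0.00517,-0.0363,0,0,0,0],[0.00517,-0.0363,0,0,0,0],[0.00517,-0.0363,0,0,0,0],[0.00517,-0.0363,0,0,0,0],[0.00517,-0.0363,0,0,0,0],[0.00517,-0.0363,0,0,0,0],[0.00517,-0.0363,0,0,0,0],[0.00517,-0.0363,0,0,0,-0.008],[0,0,0.04,0,0,0],[0,0,0.04,0,0,0],[0,0,0.04,0,0,0],[0,0,0.03,0,0,0],[0,0,0,0,0,0],[0,0,0,0,0,0]]'
```

```text
clock: 4.03
tcp_pos: [0.5586, -0.2791, 0.1018]
orientation: [[-1.0, 0.015, -0.003], [0.015, 1.0, -0.0], [0.003, -0.0, -1.0]]
contact_force: [1.3, 0.1, 0.5]
gripper_width: 0.997
grasp_force: 0.0
```

```bash
python3 nudge.py '[[-0.003,0.0025,0,0,0,0],[0,0,0.03,0,0,0],[0,0,0.02,0,0,0],[0,0,0.0115,0,0,0],[0,0,0,0,0,0],[0,0,0,0,0,0],[0,0,0,0,0,0]]'; python3 nudge.py '[[0,0,0,0,0,0],[0,0,0,0,0,0],[0,0,0,0,0,0],[0,0,0,0,0,0],[0,0,0,0,0,0],[0,0,0,0,0,0]]' 0.0 40
```

```text
clock: 4.62
tcp_pos: [0.5648, -0.2758, 0.0434]
orientation: [[-1.0, 0.013, 0.004], [0.013, 1.0, -0.001], [-0.004, -0.001, -1.0]]
contact_force: [-0.2, -0.2, 0.0]
gripper_width: 1.001
grasp_force: 0.0
clock: 5.12
tcp_pos: [0.5631, -0.2753, 0.0411]
orientation: [[-1.0, 0.014, 0.0], [0.014, 1.0, -0.0], [-0.0, -0.0, -1.0]]
contact_force: [0.9, -0.3, 0.2]
gripper_width: 0.633
grasp_force: 0.0
```

```bash
python3 nudge.py '[[0,0,0,0,0,0],[0,0,0,0,0,0],[0,0,0,0,0,0],[0,0,0,0,0,0],[0,0,0,0,0,0],[0,0,0,0,0,0],[0,0,0,0,0,0],[0,0,0,0,0,0]]' 0.0 40;python3 nudge.py '[[0,0,-0.03,0,0,0],[0,0,-0.04,0,0,0],[0,0,-0.04,0,0,0],[0,0,-0.04,0,0,0],[0,0,-0.04,0,0,0],[0,0,-0.03,0,0,0],[0,0,-0.01,0,0,0],[0,0,0,0,0,0],[0,0,0,0,0,0],[0,0,0,0,0,0]]'
```

```text
clock: 5.78
tcp_pos: [0.5631, -0.2754, 0.041]
orientation: [[-1.0, 0.014, -0.0], [0.014, 1.0, -0.0], [0.0, -0.0, -1.0]]
contact_force: [0.4, 0.2, -0.7]
gripper_width: 0.296
grasp_force: 40.0
clock: 6.62
tcp_pos: [0.5615, -0.2744, 0.2669]
orientation: [[-1.0, 0.015, -0.007], [0.015, 1.0, 0.003], [0.007, 0.003, -1.0]]
contact_force: [-0.3, 0.0, -3.4]
gripper_width: 0.296
grasp_force: 40.0
```

```bash
python3 nudge.py '[[-0.001,0.0325,0,0,0,0],[-0.001,0.0325,0,0,0,0],[-0.001,0.0325,0,0,0,0],[-0.001,0.0325,0,0,0,0],[-0.001,0.0325,0,0,0,0],[-0.001,0.0325,0,0,0,0],[-0.001,0.0325,0,0,0,0],[-0.001,0.0325,0,0,0,-0.07],[-0.001,0.0325,0,0,0,-0.07],[-0.001,0.0325,0,0,0,-0.07],[0,0,0,0,0,-0.067],[0,0,0,0,0,0],[0,0,0,0,0,0],[0,0,0,0,0,0],[0,0,0,0,0,0],[0,0,0,0,0,0],[0,0,0,0,0,0]]'
python3 - <<'E'
from h import *
o=arm.get_obs();R=o['orientation'];print(o['tcp_pos'],np.degrees(np.arctan2(R[1,1],R[0,1]))-90)
print(R.T@(np.array([.5775,.0493,.2525])-o['tcp_pos']))
C=cal('wrist');a=arm.camera('wrist')[:,:,::-1];cv2.imwrite('pics/w3.png',a)
np.savez('w3.npz',K=C[0],R=C[1],t=C[2])
E
```

```text
clock: 8.03
tcp_pos: [0.5709, 0.0486, 0.2709]
orientation: [[-0.966, -0.258, -0.0], [-0.258, 0.966, -0.0], [0.0, -0.0, -1.0]]
contact_force: [-0.7, 0.6, -3.6]
gripper_width: 0.296
grasp_force: 40.0
[0.57088518 0.04860828 0.27091895] 14.958982341036759
[-0.00657423 -0.00103905  0.01841716]
```

View pics/w3.png

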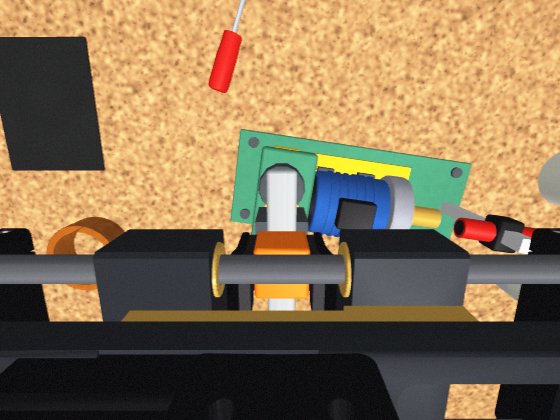

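The crank is held straight: its tail end is at about (282,166) and the orange block sits between the fingers. I'll check the hub's offset in the grip from the tail end.

Run:
```python
from h import *
z=np.load('w3.npz');C=(z['K'],z['R'],z['t']);a=cv2.imread('pics/w3.png')
print(a[158:172,282].tolist(), [(x,int(a[190,x].min())) for x in range(262,304,2)])
o=arm.get_obs();R=o['orientation']
for p in [(282,164),(282,166),(267,195),(298,195)]: print(p,R.T@(onz(C,p,o['tcp_pos'][2]+.005)-o['tcp_pos']))
```

```text
[[140, 184, 90], [143, 187, 95], [144, 186, 94], [141, 185, 92], [142, 184, 92], [79, 89, 61], [52, 50, 47], [50, 45, 45], [76, 74, 71], [105, 100, 95], [111, 102, 100], [115, 115, 111], [136, 136, 135], [164, 164, 159]] [(262, 97), (264, 98), (266, 118), (268, 189), (270, 225), (272, 227), (274, 226), (276, 229), (278, 231), (280, 231), (282, 232), (284, 233), (286, 233), (288, 232), (290, 235), (292, 234), (294, 223), (296, 168), (298, 108), (300, 107), (302, 103)]
(282, 164) [ 0.05051251 -0.00071913 -0.0049995 ]
(282, 166) [ 0.04949079 -0.00071814 -0.00499951]
(267, 195) [ 0.03429994 -0.00857464 -0.00499994]
(298, 195) [ 0.03430504  0.00769259 -0.00499938]
```

```bash
python3 nudge.py '[[-0.0072,-0.001,0,0,0,0],[0,0,0.018,0,0,0],[0,0,0,0,0,0],[0,0,0,0,0,0],[0,0,0,0,0,0],[0,0,0,0,0,0]]'
```

```text
clock: 8.58
tcp_pos: [0.5787, 0.0504, 0.2539]
orientation: [[-0.966, -0.26, 0.001], [-0.26, 0.966, 0.0], [-0.001, -0.0, -1.0]]
contact_force: [-0.4, 0.4, -4.0]
gripper_width: 0.298
grasp_force: 40.0
```

```bash
python3 nudge.py '[[0.0005,-0.0006,0.004,0,0,0],[0,0,0.005,0,0,0],[0,0,0.005,0,0,0],[0,0,0.005,0,0,0],[0,0,0,0,0,0],[0,0,0,0,0,0]]';  python3 nudge.py '[[0,0,0.004,0,0,0],[0,0,0.004,0,0,0],[0,0,0.002,0,0,0],[0,0,0,0,0,0],[0,0,0,0,0,0],[0,0,0,0,0,0]]'
```

```text
clock: 9.08
tcp_pos: [0.5776, 0.0495, 0.2335]
orientation: [[-0.966, -0.26, -0.001], [-0.26, 0.966, -0.0], [0.001, -0.0, -1.0]]
contact_force: [0.1, -0.7, -3.7]
gripper_width: 0.294
grasp_force: 40.0
clock: 9.58
tcp_pos: [0.5779, 0.0496, 0.2242]
orientation: [[-0.966, -0.26, 0.0], [-0.26, 0.966, -0.0], [-0.0, -0.0, -1.0]]
contact_force: [-0.2, -0.4, -4.0]
gripper_width: 0.294
grasp_force: 40.0
```

```bash
python3 nudge.py '[[0,0,0.005,0,0,0],[0,0,0.005,0,0,0],[0,0,0.004,0,0,0],[0,0,0,0,0,0],[0,0,0,0,0,0],[0,0,0,0,0,0]]';  python3 nudge.py '[[0,0,0.002,0,0,0],[0,0,0.001,0,0,0],[0,0,0,0,0,0],[0,0,0,0,0,0],[0,0,0,0,0,0]]'
```

```text
clock: 10.08
tcp_pos: [0.5778, 0.0496, 0.2101]
orientation: [[-0.966, -0.26, -0.0], [-0.26, 0.966, -0.0], [0.0, -0.0, -1.0]]
contact_force: [0.2, 0.5, -3.8]
gripper_width: 0.293
grasp_force: 40.0
clock: 10.5
tcp_pos: [0.5777, 0.0496, 0.207]
orientation: [[-0.966, -0.26, -0.0], [-0.26, 0.966, 0.0], [0.0, 0.0, -1.0]]
contact_force: [-0.6, -0.6, -4.2]
gripper_width: 0.296
grasp_force: 40.0
```

```bash
python3 nudge.py '[[0,0,0,0,0,0],[0,0,0,0,0,0],[0,0,0,0,0,0],[0,0,0,0,0,0],[0,0,0,0,0,0],[0,0,0,0,0,0]]' 1.0; python3 nudge.py '[[0,0,-0.02,0,0,0],[0,0,-0.03,0,0,0],[0,0,-0.03,0,0,0],[0,0,-0.03,0,0,0],[0.005,0.02,-0.01,0,0,0],[0.02,0.03,0,0,0,0],[0.02,0.03,0,0,0,0],[0.02,0.03,0,0,0,0],[0.02,0.03,0,0,0,0],[0,0,0,0,0,0],[0,0,0,0,0,0],[0,0,0,0,0,0],[0,0,0,0,0,0]]'
python3 - <<'E'
from h import *
C=cal('wrist');a=arm.camera('wrist')[:,:,::-1];cv2.imwrite('pics/w4.png',a)
np.savez('w4.npz',K=C[0],R=C[1],t=C[2])
a2=cv2.imread('pics/w2.png')
z=np.load('w2.npz');C2=(z['K'],z['R'],z['t'])
def f(im,lo,hi):
    m=cv2.inRange(cv2.cvtColor(im,cv2.COLOR_BGR2HSV),lo,hi);m[230:]=0;m[:,:380]=0 if im is a2 else m[:,:380]
    n,l,st,c=cv2.connectedComponentsWithStats(m);return [(st[i].tolist(),c[i].round(1).tolist()) for i in np.argsort(-st[1:,4])[:4]+1]
for im in (a2,np.ascontiguousarray(a)): print('red',f(im,(0,170,80),(4,255,255)),f(im,(170,170,80),(179,255,255)),'\nbrass',f(im,(15,150,90),(25,255,255)))
E
```

```text
clock: 11.0
tcp_pos: [0.578, 0.0497, 0.2074]
orientation: [[-0.966, -0.26, 0.001], [-0.26, 0.966, 0.0], [-0.001, -0.0, -1.0]]
contact_force: [-0.1, 0.0, 0.1]
gripper_width: 0.66
grasp_force: 0.0
clock: 12.08
tcp_pos: [0.4599, 0.1624, 0.327]
orientation: [[-0.966, -0.259, 0.0], [-0.259, 0.966, -0.0], [0.0, -0.0, -1.0]]
contact_force: [0.3, 0.7, -0.1]
gripper_width: 0.996
grasp_force: 0.0
red [([480, 117, 52, 29, 991], [508.2, 130.8]), ([480, 134, 1, 1, 1], [480.0, 134.0])] [([485, 125, 1, 1, 1], [485.0, 125.0]), ([480, 133, 1, 1, 1], [480.0, 133.0]), ([481, 141, 1, 1, 1], [481.0, 141.0])] 
brass [([430, 125, 33, 25, 655], [445.4, 136.5]), ([405, 93, 3, 1, 3], [406.0, 93.0]), ([401, 100, 3, 1, 3], [402.0, 100.0]), ([394, 101, 3, 1, 3], [395.0, 101.0])]
red [([129, 101, 26, 50, 832], [141.0, 126.3])] [([145, 103, 1, 1, 1], [145.0, 103.0])] 
brass [([178, 197, 118, 33, 377], [211.6, 208.5]), ([214, 214, 8, 9, 16], [216.6, 217.1]), ([259, 220, 7, 10, 16], [263.2, 223.6]), ([230, 216, 2, 8, 12], [230.6, 219.6])]
```

View pics/w4.png

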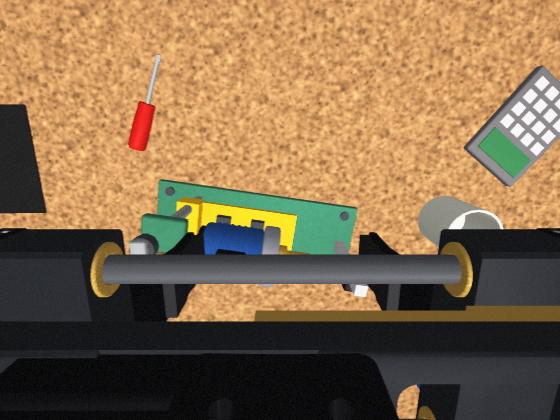

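The crank sits on the shaft (left, (145,240)). Next I'll tilt the tool for an oblique view of the port and pipe from the robot's side.

Run:
```python
from h import *
T,S=cal('top'),cal('scene')
print('port',two(T,(169,217),S,(354.5,185.5)),'pipe',two(T,(162.5,217.5),S,(358.5,183)))
z=np.load('w2.npz');C2=(z['K'],z['R'],z['t'])
for h in (.08,.1,.12,.14): print(h,onz(C2,(463,134),h),onz(C2,(480,132),h))
```

```text
port (array([0.55729841, 0.22938952, 0.10001601]), np.float64(0.002633834144762646)) pipe (array([0.55505191, 0.24380905, 0.10708746]), np.float64(0.0008614455203193062))
0.08 [0.55486557 0.24216113 0.08      ] [0.55311753 0.2599271  0.08      ]
0.1 [0.55436109 0.23064787 0.1       ] [0.55271735 0.24735382 0.1       ]
0.12 [0.55385662 0.2191346  0.12      ] [0.55231717 0.23478055 0.12      ]
0.14 [0.55335214 0.20762134 0.14      ] [0.55191699 0.22220728 0.14      ]
```

```bash
python3 nudge.py '[[0,0,0,0,0,0.07],[0,0,0,0,0,0.07],[0.008,0.031,0.01,0,0,0],[0.008,0.031,0.01,0,0,0],[0,0,0.04,0,0,0],[0,0,0.04,0,0,0],[0,0,0.017,0,-0.08,0],[0,0,0,0,-0.118,0],[0,0,0,0,-0.118,0],[0,0,0,0,-0.118,0],[0,0,0,0,-0.118,0],[0,0,0,0,-0.118,0],[0,0,0,0,-0.118,0],[0,0,0,0,0,0],[0,0,0,0,0,0],[0,0,0,0,0,0],[0,0,0,0,0,0],[0,0,0,0,0,0]]'
cat > lv.py <<'E'
from h import *
import sys
n=sys.argv[1]
C=cal('wrist');a=np.ascontiguousarray(arm.camera('wrist')[:,:,::-1]);cv2.imwrite(f'pics/{n}.png',a)
np.savez(n+'.npz',K=C[0],R=C[1],t=C[2]);print(arm.get_obs()['tcp_pos'],proj(C,(.555,.23,.1)),proj(C,(.555,.242,.107)))
E
python3 lv.py w5
```

```text
clock: 13.63
tcp_pos: [0.4576, 0.1977, 0.2594]
orientation: [[-0.804, -0.144, 0.576], [-0.123, 0.99, 0.075], [-0.581, -0.01, -0.814]]
contact_force: [-0.8, 0.5, 0.2]
gripper_width: 1.001
grasp_force: 0.0
[0.45749546 0.19776634 0.2593799 ] [299.03431142 179.76118421] [309.51099855 185.23430879]
```

View pics/w5.png

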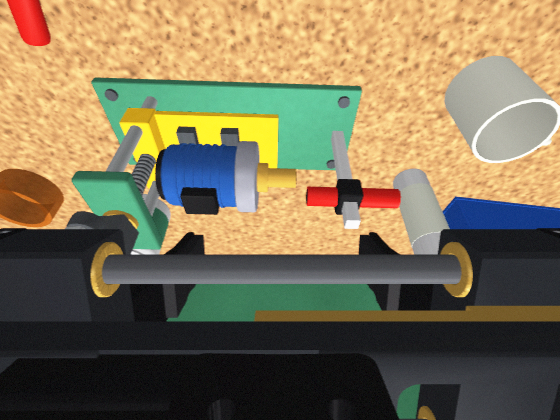

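The port's end is at (297,180) and the pipe's mouth at (307,196), so the pipe is higher (down in this picture is higher). I'll measure both axes on the lift's vertical centre plane, across w2 and w5.

```bash
cat > lvl.py <<'E'
from h import *
import sys
S0=np.array([.5757,.049]);th=np.radians(7.0);yd=np.array([-np.sin(th),np.cos(th)]);xd=np.array([np.cos(th),np.sin(th)])
def plane(C,p,xo=0):
    o,d=ray(C,p); s=(xo-(o[:2]-S0)@xd)/(d[:2]@xd); P=o+s*d; return (P[:2]-S0)@yd,P[2]
def run(n,bx,rx):
    z=np.load(n+'.npz');C=(z['K'],z['R'],z['t']);hsv=cv2.cvtColor(cv2.imread(f'pics/{n}.png'),cv2.COLOR_BGR2HSV)
    out={}
    for nm,lo,hi,b in (('port',(10,120,60),(26,255,255),bx),('pipe',(0,150,60),(5,255,255),rx)):
        m=cv2.inRange(hsv,lo,hi)
        if nm=='pipe': m|=cv2.inRange(hsv,(172,150,60),(179,255,255))
        r=[]
        for x in range(b[0],b[1]):
            s=np.nonzero(m[b[2]:b[3],x])[0]
            if len(s): r.append((x,b[2]+s.min()-.5,b[2]+s.max()+.5))
        r=np.array(r); c=np.array([plane(C,(q[0],(q[1]+q[2])/2)) for q in r])
        w=[abs(plane(C,(q[0],q[1]))[1]-plane(C,(q[0],q[2]))[1])*1000 for q in r]
        out[nm]=c;print(n,nm,'z',(np.median(c[:,1])*1000).round(2),'slope',np.polyfit(c[:,0],c[:,1],1)[0].round(3),'y',c[:,0].min().round(4),c[:,0].max().round(4),'rows',r[len(r)//2],'std',(c[:,1].std()*1000).round(2))
    print('dz mm',1000*(np.median(out['pipe'][:,1])-np.median(out['port'][:,1])))
if __name__=='__main__':
    b=list(map(int,sys.argv[2:10])); run(sys.argv[1],b[:4],b[4:])
E
python3 lvl.py w5 272 294 160 200 312 334 180 215
```

```text
w5 port z 108.46 slope -0.065 y 0.1512 0.175 rows [283.  168.5 196.5] std 1.18
w5 pipe z 126.01 slope -0.016 y 0.1956 0.2187 rows [323.  186.5 205.5] std 0.22
dz mm 17.552989137866916
```

Run:
```python
from h import *
a=cv2.imread('pics/w5.png');h=cv2.cvtColor(a,cv2.COLOR_BGR2HSV)
for y in range(160,200): print(y,h[y,284].tolist(),h[y,291].tolist(),h[y+12,320].tolist())
```

```text
160 [76, 133, 194] [76, 128, 185] [17, 122, 239]
161 [77, 133, 192] [77, 128, 187] [18, 118, 245]
162 [76, 130, 192] [76, 128, 192] [19, 108, 250]
163 [76, 131, 189] [77, 126, 194] [20, 109, 251]
164 [76, 125, 189] [76, 130, 189] [20, 107, 250]
165 [76, 125, 189] [77, 131, 187] [18, 114, 248]
166 [76, 127, 190] [76, 127, 189] [17, 122, 239]
167 [76, 132, 191] [76, 126, 190] [16, 125, 237]
168 [50, 90, 142] [69, 102, 163] [18, 118, 243]
169 [19, 171, 146] [20, 170, 141] [18, 118, 246]
170 [20, 180, 150] [20, 173, 150] [18, 121, 242]
171 [20, 176, 154] [19, 173, 159] [16, 129, 235]
172 [20, 175, 163] [20, 175, 165] [16, 125, 235]
173 [19, 176, 174] [20, 176, 170] [15, 131, 222]
174 [20, 178, 178] [20, 173, 177] [14, 139, 183]
175 [20, 174, 194] [20, 174, 193] [1, 224, 147]
176 [20, 172, 209] [20, 173, 204] [1, 221, 159]
177 [20, 172, 217] [21, 173, 214] [0, 227, 166]
178 [21, 170, 228] [21, 169, 228] [2, 233, 172]
179 [21, 171, 229] [21, 170, 229] [1, 218, 186]
180 [22, 169, 234] [21, 165, 233] [1, 218, 193]
181 [23, 165, 239] [23, 165, 239] [1, 218, 202]
182 [23, 164, 242] [23, 163, 242] [1, 218, 214]
183 [24, 163, 246] [24, 162, 246] [1, 219, 224]
184 [24, 161, 247] [24, 161, 247] [1, 217, 229]
185 [24, 157, 248] [24, 159, 247] [1, 218, 235]
186 [24, 159, 247] [24, 159, 248] [1, 216, 240]
187 [22, 143, 244] [22, 156, 242] [1, 215, 244]
188 [21, 108, 250] [16, 135, 219] [1, 208, 249]
189 [18, 123, 241] [16, 135, 223] [1, 210, 250]
190 [17, 125, 238] [16, 131, 228] [1, 214, 250]
191 [16, 133, 234] [17, 124, 240] [1, 214, 251]
192 [16, 125, 230] [20, 114, 247] [1, 223, 251]
193 [14, 135, 213] [20, 105, 250] [1, 219, 249]
194 [15, 133, 227] [18, 119, 243] [13, 139, 250]
195 [16, 126, 236] [18, 117, 245] [19, 117, 247]
196 [17, 118, 243] [20, 107, 250] [19, 117, 247]
197 [18, 118, 242] [19, 112, 249] [19, 116, 247]
198 [19, 118, 247] [18, 121, 242] [18, 121, 243]
199 [22, 98, 253] [17, 120, 240] [18, 119, 243]
```

```bash
sed -i "s/(10,120,60)/(10,150,60)/" lvl.py; python3 lvl.py w5 272 294 160 200 312 334 180 215; python3 lvl.py w2 440 461 115 160 485 505 110 150
```

```text
w5 port z 98.58 slope 0.046 y 0.1509 0.1751 rows [283.  168.5 186.5] std 0.4
w5 pipe z 126.01 slope -0.016 y 0.1956 0.2187 rows [323.  186.5 205.5] std 0.22
dz mm 27.428569383511153
w2 port z 111.54 slope 0.078 y 0.1539 0.1739 rows [450.  125.5 146.5] std 2.04
w2 pipe z 138.56 slope -0.081 y 0.1802 0.1956 rows [495.  120.5 144.5] std 1.9
dz mm 27.018703988473476
```

The pipe is 27.4 mm above the port (w5 and w2 agree), which is about 1.71 turns. I'll go to the knob now.

```bash
python3 nudge.py '[[0,0,-0.03,0,0,0],[0,0,-0.03,0,0,0],[0,0,0,0,0.08,0],[0,0,0,0,0.09,0],[0,0,0,0,0.09,0],[0,0,0,0,0.09,0],[0,0,0,0,0.09,0],[0,0,0,0,0.09,0],[0,0,0,0,0.09,0],[0,0,0,0,0,0],[0,0,0,0,0,0],[0,0,0,0,0,0],[0,0,0,0,0,0]]'
cat > go.py <<'E'
import sys
from h import *
from scipy.spatial.transform import Rotation as Ro
g=np.array(list(map(float,sys.argv[1:4])));yw=np.radians(float(sys.argv[4]))
o=arm.get_obs();R=np.array(o['orientation'])
G=np.array([[-np.cos(yw),-np.sin(yw),0],[-np.sin(yw),np.cos(yw),0],[0,0,-1]])
print('clk',o['clock'],'pos',o['tcp_pos'].round(4),'rot first',Ro.from_matrix(R.T@G).as_rotvec().round(4),'then d',(G.T@(g-o['tcp_pos'])).round(4),'d now axes',(R.T@(g-o['tcp_pos'])).round(4))
E
python3 go.py .6433 .0671 .222 15
```

```text
clock: 14.77
tcp_pos: [0.4217, 0.1923, 0.3085]
orientation: [[-0.989, -0.145, 0.003], [-0.145, 0.989, -0.01], [-0.002, -0.01, -1.0]]
contact_force: [-0.6, -1.2, -0.3]
gripper_width: 1.003
grasp_force: 0.0
clk 14.7667 pos [0.4217 0.1923 0.3085] rot first [-0.0106  0.0012 -0.1168] then d [-0.1816 -0.1783  0.0865] d now axes [-0.201  -0.155   0.0885]
```

```bash
python3 nudge.py '[[0,0,0,-0.0106,0.0012,-0.1168],[-0.026,-0.0255,0,0,0,0],[-0.026,-0.0255,0,0,0,0],[-0.026,-0.0255,0,0,0,0],[-0.026,-0.0255,0,0,0,0],[-0.026,-0.0255,0,0,0,0],[-0.026,-0.0255,0,0,0,0],[-0.0256,-0.0253,0,0,0,0],[0,0,0,0,0,0],[0,0,0,0,0,0],[0,0,0,0,0,0],[0,0,0,0,0,0],[0,0,0,0,0,0]]'; python3 go.py .6433 .0671 .222 15
```

```text
clock: 15.85
tcp_pos: [0.643, 0.0681, 0.3099]
orientation: [[-0.966, -0.26, 0.001], [-0.26, 0.966, 0.001], [-0.001, 0.001, -1.0]]
contact_force: [0.3, 0.8, 0.2]
gripper_width: 1.0
grasp_force: 0.0
clk 15.85 pos [0.643  0.0681 0.3099] rot first [0.0006 0.0014 0.0009] then d [-0.     -0.001   0.0879] d now axes [ 0.0001 -0.0011  0.0879]
```

```bash
python3 nudge.py '[[0,-0.001,0.03,0,0,0],[0,0,0.03,0,0,0],[0,0,0.02,0,0,0],[0,0,0.0078,0,0,0],[0,0,0,0,0,0],[0,0,0,0,0,0],[0,0,0,0,0,0],[0,0,0,0,0,0]]'; python3 nudge.py '[[0,0,0,0,0,0],[0,0,0,0,0,0],[0,0,0,0,0,0],[0,0,0,0,0,0],[0,0,0,0,0,0],[0,0,0,0,0,0],[0,0,0,0,0,0],[0,0,0,0,0,0],[0,0,0,0,0,0],[0,0,0,0,0,0],[0,0,0,0,0,0],[0,0,0,0,0,0],[0,0,0,0,0,0]]' 0.0 25;  python3 go.py .6433 .0671 .222 15
```

```text
clock: 16.52
tcp_pos: [0.6452, 0.0666, 0.223]
orientation: [[-0.966, -0.258, 0.003], [-0.258, 0.966, 0.001], [-0.004, 0.0, -1.0]]
contact_force: [0.3, 0.2, 0.8]
gripper_width: 0.998
grasp_force: 0.0
clock: 17.6
tcp_pos: [0.6443, 0.0663, 0.2208]
orientation: [[-0.966, -0.258, -0.0], [-0.258, 0.966, 0.001], [0.0, 0.001, -1.0]]
contact_force: [-0.1, 0.3, -0.0]
gripper_width: 0.244
grasp_force: 25.0
clk 17.6 pos [0.6443 0.0663 0.2208] rot first [ 0.0006 -0.0002 -0.0009] then d [ 0.0007  0.0011 -0.0012] d now axes [ 0.0007  0.0011 -0.0012]
```

```bash
python3 nudge.py '[[0.0031,-0.0181,0,0,0,0],[0.0070,-0.0169,0,0,0,0],[0.0111,-0.0145,0,0,0,0],[0.0145,-0.0111,0,0,0,0],[0.0169,-0.0070,0,0,0,0],[0.0181,-0.0024,0,0,0,0]]'; python3 go.py .5938 -.0186 .221 15
```

```text
clock: 18.1
tcp_pos: [0.5931, -0.019, 0.2202]
orientation: [[-0.967, -0.257, -0.0], [-0.257, 0.967, 0.004], [-0.001, 0.004, -1.0]]
contact_force: [-1.1, 9.8, -0.6]
gripper_width: 0.24
grasp_force: 25.0
clk 18.1 pos [ 0.5931 -0.019   0.2202] rot first [ 0.0043  0.0008 -0.0023] then d [-0.0008  0.0002 -0.0008] d now axes [-0.0008  0.0002 -0.0008]
```

Tracking is good and forces are small. I'll continue with the next three quadrants.

```bash
python3 nudge.py '[[0.0181,0.0024,0,0,0,0],[0.0169,0.0070,0,0,0,0],[0.0145,0.0111,0,0,0,0],[0.0111,0.0145,0,0,0,0],[0.0070,0.0169,0,0,0,0],[0.0024,0.0181,0,0,0,0],[-0.0024,0.0181,0,0,0,0],[-0.0070,0.0169,0,0,0,0],[-0.0111,0.0145,0,0,0,0],[-0.0145,0.0111,0,0,0,0],[-0.0169,0.0070,0,0,0,0],[-0.0181,0.0024,0,0,0,0]]'; python3 go.py .5576 .1166 .221 15;python3 nudge.py '[[-0.0181,-0.0024,0,0,0,0],[-0.0169,-0.0070,0,0,0,0],[-0.0145,-0.0111,0,0,0,0],[-0.0111,-0.0145,0,0,0,0],[-0.0070,-0.0169,0,0,0,0],[-0.0024,-0.0181,0,0,0,0]]';python3 go.py .6433 .0671 .221 15
```

```text
clock: 19.1
tcp_pos: [0.557, 0.117, 0.2211]
orientation: [[-0.966, -0.259, -0.003], [-0.259, 0.966, 0.002], [0.002, 0.002, -1.0]]
contact_force: [-1.7, -0.3, 0.4]
gripper_width: 0.247
grasp_force: 25.0
clk 19.1 pos [0.557  0.117  0.2211] rot first [ 0.0023 -0.0021 -0.0001] then d [-0.0005 -0.0005  0.0001] d now axes [-0.0005 -0.0005  0.0001]
clock: 19.6
tcp_pos: [0.645, 0.0666, 0.2208]
orientation: [[-0.966, -0.259, 0.001], [-0.259, 0.966, 0.002], [-0.001, 0.001, -1.0]]
contact_force: [-1.5, 1.4, -1.4]
gripper_width: 0.245
grasp_force: 25.0
clk 19.6 pos [0.645  0.0666 0.2208] rot first [0.0014 0.001  0.    ] then d [ 0.0015  0.001  -0.0002] d now axes [ 0.0015  0.001  -0.0002]
```

```bash
python3 nudge.py '[[0.0024,-0.0181,0,0,0,0],[0.0070,-0.0169,0,0,0,0],[0.0111,-0.0145,0,0,0,0],[0.0145,-0.0111,0,0,0,0],[0.0169,-0.0070,0,0,0,0],[0.0181,-0.0024,0,0,0,0],[0.0181,0.0024,0,0,0,0],[0.0169,0.0070,0,0,0,0],[0.0145,0.0111,0,0,0,0],[0.0111,0.0145,0,0,0,0],[0.0070,0.0169,0,0,0,0],[0.0024,0.0181,0,0,0,0],[-0.0024,0.0181,0,0,0,0],[-0.0070,0.0169,0,0,0,0],[-0.0111,0.0145,0,0,0,0],[-0.0145,0.0111,0,0,0,0],[-0.0169,0.0070,0,0,0,0],[0,0,0,0,0,0],[0,0,0,0,0,0]]'; python3 go.py .5757 .049 .221 15;python3 nudge.py '[[0,0,0,0,0,0],[0,0,0,0,0,0],[0,0,0,0,0,0],[0,0,0,0,0,0],[0,0,0,0,0,0],[0,0,0,0,0,0],[0,0,-0.02,0,0,0],[0,0,-0.03,0,0,0],[0,0,-0.03,0,0,0],[0,0,-0.02,0,0,0],[0,0,0,0,0,0.07],[0,0,0,0,0,0.07],[0,0,0,0,0,0],[0,0,0,0,0,0]]' 0.75;python3 go.py .43 .212 .24 7
```

```text
clock: 21.18
tcp_pos: [0.5412, 0.1099, 0.2209]
orientation: [[-0.966, -0.258, -0.0], [-0.258, 0.966, 0.002], [-0.0, 0.002, -1.0]]
contact_force: [-1.8, 4.7, 1.3]
gripper_width: 0.249
grasp_force: 25.0
clk 21.1833 pos [0.5412 0.1099 0.2209] rot first [ 0.0022  0.0002 -0.0004] then d [-0.0175 -0.0677 -0.0001] d now axes [-0.0175 -0.0677 -0.0002]
clock: 22.35
tcp_pos: [0.5409, 0.1084, 0.3207]
orientation: [[-0.993, -0.122, -0.001], [-0.122, 0.993, 0.0], [0.001, 0.0, -1.0]]
contact_force: [-0.4, 0.7, -0.1]
gripper_width: 0.745
grasp_force: 0.0
clk 22.35 pos [0.5409 0.1084 0.3207] rot first [ 0.0004 -0.0007  0.0004] then d [0.0975 0.1163 0.0807] d now axes [0.0974 0.1163 0.0808]
```

```bash
python3 nudge.py '[[0.0244,0.0291,0,0,0,0],[0.0244,0.0291,0,0,0,0],[0.0244,0.0291,0,0,0,0],[0.0244,0.0291,0,0,0,0],[0,0,0.035,0,0,0],[0,0,0.035,0,0,0],[0,0,0.035,0,0,0],[0,0,0,0,-0.08,0],[0,0,0,0,-0.08,0],[0,0,0,0,-0.08,0],[0,0,0,0,-0.08,0],[0,0,0,0,-0.08,0],[0,0,0,0,-0.08,0],[0,0,0,0,-0.08,0],[0,0,0,0,-0.08,0],[0,0,0,0,-0.08,0],[0,0,0,0,-0.08,0],[0,0,0,0,-0.08,0],[0,0,0,0,0,0]]';python3 nudge.py '[[0,0,0,0,0,0],[0,0,0,0,0,0],[0,0,0,0,0,0],[0,0,0,0,0,0]]';python3 lv.py w6
```

```text
clock: 23.93
tcp_pos: [0.4512, 0.1683, 0.3037]
orientation: [[-0.731, -0.18, 0.658], [-0.133, 0.984, 0.121], [-0.669, 0.001, -0.743]]
contact_force: [-0.1, -0.6, 0.3]
gripper_width: 0.745
grasp_force: 0.0
clock: 24.27
tcp_pos: [0.4515, 0.1709, 0.3007]
orientation: [[-0.735, -0.182, 0.653], [-0.136, 0.983, 0.121], [-0.664, 0.0, -0.748]]
contact_force: [0.0, -0.8, 0.2]
gripper_width: 0.745
grasp_force: 0.0
[0.45145336 0.1708247  0.30070614] [313.62611631 143.97808772] [323.37867251 149.31708362]
```

View pics/w6.png

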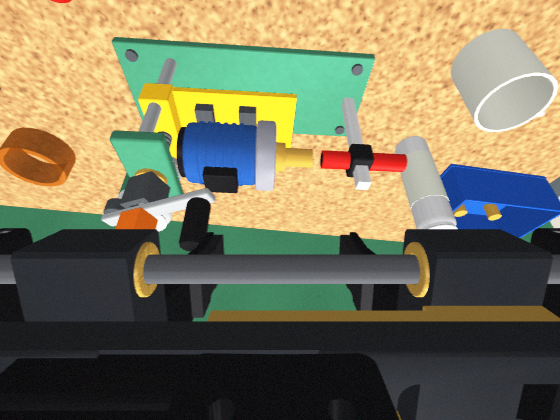

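The port's end (313,158) and the pipe's mouth (321,159) now look nearly level. Now I'll measure them.

```bash
python3 lvl.py w6 285 309 135 175 325 346 140 180
python3 - <<'E'
from h import *
a=cv2.imread('pics/w6.png');h=cv2.cvtColor(a,cv2.COLOR_BGR2HSV)
for x in (290,300,306): print(x,[(y,h[y,x].tolist()) for y in (146,147,148,149,150,151,164,165,166,167,168,169)])
E
```

```text
w6 port z 124.51 slope 0.113 y 0.1463 0.1737 rows [297.  147.5 166.5] std 1.81
w6 pipe z 126.23 slope -0.025 y 0.194 0.218 rows [335.  150.5 168.5] std 0.37
dz mm 1.7160165811284933
290 [(146, [29, 164, 255]), (147, [26, 166, 253]), (148, [20, 174, 154]), (149, [19, 176, 162]), (150, [20, 174, 170]), (151, [19, 171, 176]), (164, [25, 148, 252]), (165, [26, 151, 252]), (166, [24, 143, 250]), (167, [20, 112, 249]), (168, [20, 104, 250]), (169, [22, 98, 253])]
300 [(146, [19, 114, 247]), (147, [19, 115, 248]), (148, [17, 146, 210]), (149, [19, 175, 160]), (150, [19, 169, 167]), (151, [20, 174, 171]), (164, [26, 152, 251]), (165, [26, 150, 251]), (166, [26, 150, 252]), (167, [21, 125, 246]), (168, [19, 116, 246]), (169, [17, 119, 240])]
306 [(146, [18, 118, 243]), (147, [17, 121, 239]), (148, [16, 136, 227]), (149, [19, 173, 153]), (150, [20, 172, 165]), (151, [19, 167, 174]), (164, [26, 152, 252]), (165, [26, 149, 251]), (166, [26, 150, 252]), (167, [22, 143, 242]), (168, [16, 124, 234]), (169, [17, 121, 240])]
```

```bash
cat > lv2.py <<'E'
from lvl import *
def edges(s,lo,hi):  # s: saturation column, centre index c within; half-level crossings
    c=(lo+hi)//2; e=[]
    for st in (-1,1):
        inn=np.median(s[[c+st*k for k in (5,6,7)]]); y=c+st*7; out=np.median(s[[c+st*k for k in (12,13,14)]]); h=(inn+out)/2
        while s[y]>h and 0<y<len(s)-1: y+=st
        f=(s[y-st]-h)/(s[y-st]-s[y]); e.append(y-st+st*f)
    return e
def run2(n,px,pr,qx,qr):
    z=np.load(n+'.npz');C=(z['K'],z['R'],z['t']);S=cv2.cvtColor(cv2.imread(f'pics/{n}.png'),cv2.COLOR_BGR2HSV)[:,:,1].astype(float)
    res=[]
    for nm,(x0,x1),cr in (('port',px,pr),('pipe',qx,qr)):
        r=np.array([[x]+edges(S[:,x],cr,cr) for x in range(x0,x1)])
        c=np.array([plane(C,(q[0],(q[1]+q[2])/2)) for q in r]); p=np.polyfit(c[:,0],c[:,1],1)
        print(n,nm,'edges',np.median(r[:,1:],axis=0).round(2),'z',(np.median(c[:,1])*1000).round(2),'slope',p[0].round(3),'std',(1e3*np.std(c[:,1]-np.polyval(p,c[:,0]))).round(2));res.append(np.median(c[:,1]))
    print('dz',1e3*(res[1]-res[0]))
if __name__=='__main__':
    a=list(map(int,sys.argv[2:])); run2(sys.argv[1],a[0:2],a[2],a[3:5],a[5])
E
python3 lv2.py w6 298 310 158 326 345 159; python3 lv2.py w5 282 295 178 312 334 196
```

```text
w6 port edges [148.23 167.  ] z 125.08 slope 0.039 std 0.2
w6 pipe edges [150.52 168.65] z 126.21 slope -0.011 std 0.12
dz 1.1300190533424515
w5 port edges [168.74 187.29] z 99.08 slope 0.017 std 0.17
w5 pipe edges [186.47 205.84] z 126.2 slope 0.011 std 0.08
dz 27.127440305977856
```

```bash
python3 nudge.py '[[0,0,-0.02,0,0,0],[0,0,0,0,0.08,0],[0,0,0,0,0.08,0],[0,0,0,0,0.08,0],[0,0,0,0,0.08,0],[0,0,0,0,0.08,0],[0,0,0,0,0.08,0],[0,0,0,0,0.08,0],[0,0,0,0,0.08,0],[0,0,0,0,0.08,0],[0,0,0,0,0,0],[0,0,0,0,0,0],[0,0,0,0,0,0]]'; python3 go.py .541 .109 .221 7
```

```text
clock: 25.4
tcp_pos: [0.4398, 0.1665, 0.3169]
orientation: [[-0.984, -0.178, 0.032], [-0.178, 0.984, 0.005], [-0.032, -0.001, -0.999]]
contact_force: [0.2, 0.5, -0.1]
gripper_width: 0.754
grasp_force: 0.0
clk 25.4 pos [0.4398 0.1665 0.3169] rot first [-0.0002  0.0325  0.0564] then d [-0.0935 -0.0694  0.0959] d now axes [-0.0862 -0.0744  0.0988]
```

```bash
python3 nudge.py '[[0,0,0,0,0.0325,0.0564],[-0.0234,-0.0174,0,0,0,0],[-0.0234,-0.0174,0,0,0,0],[-0.0234,-0.0174,0,0,0,0],[-0.0234,-0.0174,0,0,0,0],[0,0,0,0,0,0],[0,0,0,0,0,0],[0,0,0,0,0,0],[0,0,0,0,0,0]]'; python3 go.py .541 .109 .221 7
```

```text
clock: 26.15
tcp_pos: [0.5404, 0.1092, 0.3182]
orientation: [[-0.992, -0.123, 0.001], [-0.123, 0.992, 0.001], [-0.001, 0.001, -1.0]]
contact_force: [-1.6, 0.6, -0.2]
gripper_width: 0.749
grasp_force: 0.0
clk 26.15 pos [0.5404 0.1092 0.3182] rot first [0.001  0.0012 0.001 ] then d [-0.0006 -0.0003  0.0972] d now axes [-0.0005 -0.0004  0.0972]
```

```bash
python3 nudge.py '[[0,0,0.035,0,0,0],[0,0,0.035,0,0,0],[0,0,0.02,0,0,0],[0,0,0.007,0,0,0],[0,0,0,0,0,0],[0,0,0,0,0,0],[0,0,0,0,0,0],[0,0,0,0,0,0]]'; python3 nudge.py '[[0,0,0,0,0,0],[0,0,0,0,0,0],[0,0,0,0,0,0],[0,0,0,0,0,0],[0,0,0,0,0,0],[0,0,0,0,0,0],[0,0,0,0,0,0],[0,0,0,0,0,0],[0,0,0,0,0,0],[0,0,0,0,0,0]]' 0.0 25; python3 nudge.py '[[-0.0073,0.0024,0,0,0,0],[-0.0073,0.0020,0,0,0,0],[-0.0076,0.0008,0,0,0,0],[-0.0076,0.0003,0,0,0,0],[0,0,0,0,0,0],[0,0,0,0,0,0],[0,0,0,0,0,0]]'
```

```text
clock: 26.82
tcp_pos: [0.5425, 0.1094, 0.2228]
orientation: [[-0.993, -0.122, 0.004], [-0.122, 0.993, 0.002], [-0.004, 0.002, -1.0]]
contact_force: [0.9, -0.7, 0.3]
gripper_width: 0.749
grasp_force: 0.0
clock: 27.65
tcp_pos: [0.5416, 0.1091, 0.2207]
orientation: [[-0.993, -0.122, 0.0], [-0.122, 0.993, 0.001], [-0.001, 0.001, -1.0]]
contact_force: [-0.8, 0.5, 0.5]
gripper_width: 0.245
grasp_force: 25.0
clock: 28.23
tcp_pos: [0.572, 0.1195, 0.221]
orientation: [[-0.993, -0.122, 0.004], [-0.122, 0.993, 0.003], [-0.004, 0.003, -1.0]]
contact_force: [0.4, 5.1, 0.6]
gripper_width: 0.247
grasp_force: 25.0
```

```bash
python3 nudge.py '[[0,0,0,0,0,0],[0,0,0,0,0,0],[0,0,0,0,0,0],[0,0,0,0,0,0],[0,0,0,0,0,0],[0,0,0,0,0,0],[0,0,-0.03,0,0,0],[0,0,-0.03,0,0,0],[0,0,-0.03,0,0,0],[0.03,0.028,0,0,0,0],[0.03,0.028,0,0,0,0],[0.03,0.028,0,0,0,0],[0.03,0.028,0,0,0,0],[0.03,0,0.03,0,0,0],[0,0,0.03,0,0,0],[0,0,0.03,0,0,0],[0,0,0,0,0,0],[0,0,0,0,0,0]]' 0.75;python3 nudge.py '[[0,0,0,0,-0.07,0],[0,0,0,0,-0.07,0],[0,0,0,0,-0.07,0],[0,0,0,0,-0.07,0],[0,0,0,0,-0.07,0],[0,0,0,0,-0.07,0],[0,0,0,0,-0.07,0],[0,0,0,0,-0.07,0],[0,0,0,0,-0.07,0],[0,0,0,0,-0.07,0],[0,0,0,0,-0.07,0],[0,0,0,0,-0.07,0],[0,0,0,0,0,0],[0,0,0,0,0,0],[0,0,0,0,0,0],[0,0,0,0,0,0]]';python3 lv.py w7
```

```text
clock: 29.73
tcp_pos: [0.4083, 0.2104, 0.221]
orientation: [[-0.993, -0.122, -0.001], [-0.122, 0.993, -0.002], [0.001, -0.002, -1.0]]
contact_force: [-0.1, 0.3, 1.1]
gripper_width: 0.749
grasp_force: 0.0
clock: 31.07
tcp_pos: [0.4335, 0.1695, 0.2964]
orientation: [[-0.742, -0.183, 0.644], [-0.136, 0.983, 0.123], [-0.656, 0.004, -0.755]]
contact_force: [-0.3, 0.4, -0.5]
gripper_width: 0.748
grasp_force: 0.0
[0.43336712 0.16960315 0.29595652] [310.213273   158.47130258] [319.63551764 163.66249809]
```

View pics/w7.png

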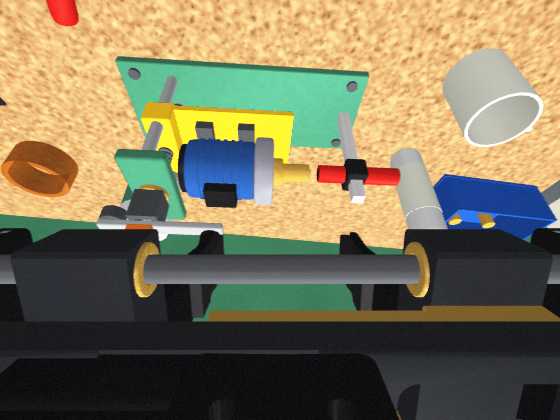

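The port (290–309, row 173) and pipe (318–345, row 174) look in line. I'll get the numbers now; that was my tenth and last picture, so I rely on measurements from here.

```bash
python3 lv2.py w7 295 307 173 321 342 175
python3 - <<'E'
import lvl,lv2,numpy as np
for d in (6.3,7.7):
    th=np.radians(d);lvl.yd[:]=[-np.sin(th),np.cos(th)];lvl.xd[:]=[np.cos(th),np.sin(th)];print(d);lv2.run2('w7',(295,307),173,(321,342),175)
E
```

```text
w7 port edges [163.44 181.73] z 126.0 slope 0.005 std 0.1
w7 pipe edges [165.03 182.54] z 126.15 slope 0.012 std 0.12
dz 0.14748091998481594
6.3
w7 port edges [163.44 181.73] z 124.18 slope -0.006 std 0.1
w7 pipe edges [165.03 182.54] z 123.9 slope 0.001 std 0.12
dz -0.27363877317118646
7.7
w7 port edges [163.44 181.73] z 127.77 slope 0.016 std 0.1
w7 pipe edges [165.03 182.54] z 128.32 slope 0.022 std 0.12
dz 0.5485499611294076
```

```bash
python3 nudge.py '[[0,0,-0.02,0,0,0],[0,0,0,0,0.08,0],[0,0,0,0,0.08,0],[0,0,0,0,0.08,0],[0,0,0,0,0.08,0],[0,0,0,0,0.08,0],[0,0,0,0,0.08,0],[0,0,0,0,0.08,0],[0,0,0,0,0.08,0],[0,0,0,0,0.08,0],[0,0,0,0,0,0],[0,0,0,0,0,0],[0,0,0,0,0,0]]' 1.0; python3 go.py .5757 .049 .209 -87; python3 -c "
from rig import arm;print(arm.get_obs()['joint_positions'])"
```

```text
clock: 32.2
tcp_pos: [0.4208, 0.1658, 0.3108]
orientation: [[-0.983, -0.182, 0.009], [-0.182, 0.983, 0.004], [-0.01, 0.002, -1.0]]
contact_force: [0.1, -0.3, 0.1]
gripper_width: 0.999
grasp_force: 0.0
clk 32.2 pos [0.4208 0.1658 0.3108] rot first [0.0099 0.0053 1.7012] then d [-0.1248  0.1485  0.1018] d now axes [-0.13   -0.1433  0.1027]
[ 0.73870944  0.02162788 -0.23885581  0.00330395 -1.30091826 -2.12759083]
```

```bash
python3 nudge.py '[[-0.026,-0.0287,0,0,0,0],[-0.026,-0.0287,0,0,0,0],[-0.026,-0.0287,0,0,0,0],[-0.026,-0.0287,0,0,0,0],[-0.026,-0.0287,0,0,0,0],[0,0,0,0,0,-0.12],[0,0,0,0,0,-0.12],[0,0,0,0,0,-0.12],[0,0,0,0,0,-0.12],[0,0,0,0,0,-0.12],[0,0,0,0,0,-0.12],[0,0,0,0,0,-0.12],[0,0,0,0,0,-0.12],[0,0,0,0,0,-0.12],[0,0,0,0,0,-0.12],[0,0,0,0,0,-0.12],[0,0,0,0,0,-0.12],[0,0,0,0,0,0],[0,0,0,0,0,0],[0,0,0,0,0,0]]'; python3 go.py .5757 .049 .209 93
python3 - <<'E'
from h import *
C=cal('wrist');a=np.ascontiguousarray(arm.camera('wrist')[:,:,::-1]);cv2.imwrite('pics/w8.png',a);np.savez('w8.npz',K=C[0],R=C[1],t=C[2])
h=cv2.cvtColor(a,cv2.COLOR_BGR2HSV);m=cv2.inRange(h,(5,170,100),(20,255,255));n,l,st,c=cv2.connectedComponentsWithStats(m);i=np.argsort(-st[1:,4])[:4]+1
print(st[i],c[i]);print([onz(C,c[j],.239) for j in i])
print(proj(C,(.5757,.049,.239)))
for y in range(100,232,10): 
    s=np.nonzero((a[y,230:330].min(1)>150))[0]; print(y,(s.min()+230,s.max()+230,len(s)) if len(s) else 0)
E
```

```text
clock: 33.87
tcp_pos: [0.5745, 0.0484, 0.3127]
orientation: [[0.05, -0.999, 0.01], [-0.999, -0.05, 0.005], [-0.005, -0.01, -1.0]]
contact_force: [1.0, -0.2, -0.2]
gripper_width: 1.0
grasp_force: 0.0
clk 33.8667 pos [0.5745 0.0484 0.3127] rot first [-0.0103  0.0045 -0.0028] then d [-0.0005 -0.0012  0.1037] d now axes [-1.000e-04 -2.000e-04  1.037e-01]
[[ 262  194   34   38 1148]
 [ 125    0   70   32  997]
 [ 464  306   96   15  652]
 [ 373  311   92   10  414]] [[278.71515679 212.58710801]
 [161.8004012   15.6449348 ]
 [513.80674847 312.79601227]
 [418.92995169 315.33091787]]
[array([0.57627156, 0.04573863, 0.239     ]), array([ 0.66327394, -0.09030526,  0.239     ]), array([0.36874203, 0.12489143, 0.239     ]), array([0.44992571, 0.1319899 , 0.239     ])]
[279.23119099 216.53882713]
100 0
110 0
120 0
130 0
140 0
150 0
160 (np.int64(268), np.int64(284), 17)
170 (np.int64(269), np.int64(285), 17)
180 (np.int64(270), np.int64(285), 16)
190 (np.int64(270), np.int64(286), 17)
200 0
210 0
220 0
230 0
```

Run:
```python
from h import *
z=np.load('w8.npz');C=(z['K'],z['R'],z['t']);a=cv2.imread('pics/w8.png')
E=[]
for y in range(158,194):
    s=np.nonzero(a[y,255:300].min(1)>150)[0]+255; E.append(onz(C,((s.min()+s.max())/2,y),.212)[:2])
E=np.array(E);p=np.polyfit(E[:,1],E[:,0],1);print('yaw',90-np.degrees(np.arctan(p[0])),'x at y=.049',np.polyval(p,.049))
```

```text
yaw 95.84558755293492 x at y=.049 0.5762496102241491
```

```bash
python3 go.py .576 .049 .209 95.5
```

```text
clk 33.9167 pos [0.5746 0.0484 0.3127] rot first [-0.0103  0.0043 -0.046 ] then d [-0.0005 -0.0014  0.1037] d now axes [-1.000e-04 -3.000e-04  1.037e-01]
```

```bash
python3 nudge.py '[[0,0,0,-0.0103,0.0043,-0.05],[-0.0005,-0.0015,0.03,0,0,0],[0,0,0.035,0,0,0],[0,0,0.025,0,0,0],[0,0,0.012,0,0,0],[0,0,0,0,0,0],[0,0,0,0,0,0],[0,0,0,0,0,0],[0,0,0,0,0,0],[0,0,0,0,0,0]]'; python3 go.py .576 .049 .209 95.8
```

```text
clock: 34.75
tcp_pos: [0.5772, 0.049, 0.212]
orientation: [[0.101, -0.995, 0.002], [-0.995, -0.101, 0.001], [-0.001, -0.002, -1.0]]
contact_force: [-0.5, 0.1, -0.2]
gripper_width: 0.998
grasp_force: 0.0
clk 34.75 pos [0.5772 0.049  0.212 ] rot first [-0.0025  0.0006  0.    ] then d [-0.0001  0.0012  0.003 ] d now axes [-0.0001  0.0012  0.003 ]
```

```bash
python3 nudge.py '[[0,0.001,0.002,0,0,0],[0,0,0,0,0,0],[0,0,0,0,0,0],[0,0,0,0,0,0],[0,0,0,0,0,0],[0,0,0,0,0,0],[0,0,0,0,0,0],[0,0,0,0,0,0],[0,0,0,0,0,0],[0,0,0,0,0,0],[0,0,0,0,0,0],[0,0,0,0,0,0],[0,0,0,0,0,0]]' 0.0 40; python3 nudge.py '[[0,0,0,0,0,0],[0,0,0,0,0,0],[0,0,0,0,0,0]]'; python3 go.py .576 .049 .209 95.8
```

```text
clock: 35.83
tcp_pos: [0.5766, 0.0489, 0.2088]
orientation: [[0.102, -0.995, 0.002], [-0.995, -0.102, 0.0], [-0.0, -0.002, -1.0]]
contact_force: [3.7, 0.7, -2.2]
gripper_width: 0.294
grasp_force: 39.9
clock: 36.08
tcp_pos: [0.5766, 0.049, 0.2088]
orientation: [[0.102, -0.995, 0.002], [-0.995, -0.102, 0.001], [-0.0, -0.002, -1.0]]
contact_force: [5.3, 0.5, -0.9]
gripper_width: 0.294
grasp_force: 39.9
clk 36.0833 pos [0.5766 0.049  0.2088] rot first [-0.0024  0.0003  0.0005] then d [-0.0001  0.0006 -0.0002] d now axes [-0.0001  0.0006 -0.0002]
```

```bash
python3 nudge.py '[[0,-0.0005,-0.004,0,0,0],[0,0,-0.008,0,0,0],[0,0,-0.008,0,0,0],[0,0,-0.008,0,0,0],[0,0,-0.008,0,0,0],[0,0,-0.015,0,0,0],[0,0,-0.01,0,0,0],[0,0,0,0,0,0],[0,0,0,0,0,0],[0,0,0,0,0,0]]'; python3 go.py .5605 -.278 .27 95.8
```

```text
clock: 36.92
tcp_pos: [0.575, 0.0487, 0.2684]
orientation: [[0.101, -0.995, -0.003], [-0.995, -0.101, -0.0], [-0.0, 0.003, -1.0]]
contact_force: [0.2, 0.3, -4.2]
gripper_width: 0.29
grasp_force: 39.9
clk 36.9167 pos [0.575  0.0487 0.2684] rot first [ 0.0031  0.0003 -0.0001] then d [ 0.3236  0.0474 -0.0016] d now axes [ 0.3236  0.0474 -0.0015]
```

```bash
python3 nudge.py '[[0.0324,0.00474,0,0,0,0],[0.0324,0.00474,0,0,0,0],[0.0324,0.00474,0,0,0,0],[0.0324,0.00474,0,0,0,0],[0.0324,0.00474,0,0,0,0],[0.0324,0.00474,0,0,0,0],[0.0324,0.00474,0,0,0,0],[0.0324,0.00474,0,0,0,0],[0.0324,0.00474,0,0,0,0],[0.0324,0.00474,0,0,0,0],[0,0,0,0,0,0],[0,0,0,0,0,0],[0,0,0.035,0,0,0],[0,0,0.035,0,0,0],[0,0,0.035,0,0,0],[0,0,0.035,0,0,0],[0,0,0.02,0,0,0],[0,0,0,0,0,0],[0,0,0,0,0,0],[0,0,0,0,0,0]]'; python3 go.py .5605 -.278 .0428 95.8
```

```text
clock: 38.58
tcp_pos: [0.5632, -0.2783, 0.1114]
orientation: [[0.103, -0.995, 0.003], [-0.995, -0.103, -0.002], [0.002, -0.003, -1.0]]
contact_force: [0.2, 0.7, -3.4]
gripper_width: 0.296
grasp_force: 39.9
clk 38.5833 pos [ 0.5632 -0.2783  0.1114] rot first [-0.0025 -0.0018  0.0019] then d [-0.0006  0.0027  0.0686] d now axes [-0.0007  0.0028  0.0685]
```

```bash
python3 nudge.py '[[0,0.002,0.02,0,0,0],[0,0,0.02,0,0,0],[0,0,0.015,0,0,0],[0,0,0.008,0,0,0],[0,0,0,0,0,0],[0,0,0,0,0,0],[0,0,0,0,0,0],[0,0,0,0,0,0]]'; python3 go.py .5605 -.278 .0428 95.8
```

```text
clock: 39.25
tcp_pos: [0.5609, -0.2789, 0.0483]
orientation: [[0.102, -0.995, 0.003], [-0.995, -0.102, -0.001], [0.001, -0.003, -1.0]]
contact_force: [1.2, 0.7, -3.9]
gripper_width: 0.296
grasp_force: 39.9
clk 39.25 pos [ 0.5609 -0.2789  0.0483] rot first [-0.0029 -0.0013  0.0006] then d [-0.0009  0.0003  0.0055] d now axes [-0.0009  0.0003  0.0055]
```

```bash
python3 nudge.py '[[0,0,0.002,0,0,0],[0,0,0.001,0,0,0],[0,0,0,0,0,0],[0,0,0,0,0,0],[0,0,0,0,0,0]]'; python3 nudge.py '[[0,0,0.001,0,0,0],[0,0,0.001,0,0,0],[0,0,0,0,0,0],[0,0,0,0,0,0],[0,0,0,0,0,0]]'
```

```text
clock: 39.67
tcp_pos: [0.5596, -0.2786, 0.0435]
orientation: [[0.101, -0.995, -0.0], [-0.995, -0.101, -0.0], [0.0, 0.0, -1.0]]
contact_force: [0.0, 0.9, -4.5]
gripper_width: 0.291
grasp_force: 39.9
clock: 40.08
tcp_pos: [0.5599, -0.2788, 0.0427]
orientation: [[0.102, -0.995, 0.0], [-0.995, -0.102, -0.001], [0.001, -0.0, -1.0]]
contact_force: [-2.5, 0.8, 5.9]
gripper_width: 0.294
grasp_force: 39.9
```

```bash
python3 nudge.py '[[0,0,-0.0005,0,0,0],[0,0,0,0,0,0],[0,0,0,0,0,0],[0,0,0,0,0,0],[0,0,0,0,0,0],[0,0,0,0,0,0],[0,0,0,0,0,0],[0,0,0,0,0,0]]' 1.0; python3 nudge.py '[[0,0,-0.02,0,0,0],[0,0,-0.03,0,0,0],[0,0,-0.04,0,0,0],[0,0,-0.04,0,0,0],[0,0,-0.04,0,0,0],[0,0,-0.04,0,0,0],[0,0,-0.04,0,0,0],[0,0,0,0,0,0.12],[0,0,0,0,0,0.12],[0,0,0,0,0,0.12],[0,0,0,0,0,0.12],[0,0,0,0,0,0.12],[0,0,0,0,0,0.12],[0,0,0,0,0,0.12],[0,0,0,0,0,0.12],[0,0,0,0,0,0.12],[0,0,0,0,0,0.12],[0,0,0,0,0,0.12],[0,0,0,0,0,0.12],[0,0,0,0,0,0]]'; python3 go.py .408 .21 .25 7
python3 - <<'E'
from h import *
S=cal('scene');a=np.ascontiguousarray(arm.camera('scene')[:,:,::-1]);cv2.imwrite('pics/s9.png',a)
h=cv2.cvtColor(a,cv2.COLOR_BGR2HSV);m=cv2.inRange(h,(3,170,120),(15,255,255));m[:200]=0;m[250:]=0;m[:,:185]=0;m[:,230:]=0
n,l,st,c=cv2.connectedComponentsWithStats(m);i=1+np.argmax(st[1:,4]);print(st[i],c[i],onz(S,c[i],.062),'expected px',proj(S,(.5605,-.278,.062)))
E
```

```text
clock: 40.75
tcp_pos: [0.5596, -0.2786, 0.0419]
orientation: [[0.101, -0.995, -0.0], [-0.995, -0.101, -0.0], [-0.0, 0.0, -1.0]]
contact_force: [0.8, -0.5, 0.5]
gripper_width: 0.814
grasp_force: 0.0
clock: 42.42
tcp_pos: [0.5596, -0.2785, 0.2919]
orientation: [[-0.974, -0.228, -0.001], [-0.228, 0.974, 0.0], [0.001, 0.0, -1.0]]
contact_force: [-0.1, -0.2, -0.2]
gripper_width: 1.001
grasp_force: 0.0
clk 42.4167 pos [ 0.5596 -0.2785  0.2919] rot first [ 0.0003 -0.0006  0.1081] then d [0.0909 0.5033 0.0419] d now axes [0.036  0.5102 0.042 ]
[199 216   9  11  79] [203.48101266 220.93670886] [ 0.55924396 -0.27730903  0.062     ] expected px [203.32484613 221.30720707]
```

The crank stands upright on the mat, as expected. One last height check of the pump, since seizing or lifting the crank could have turned the shaft.

```bash
python3 nudge.py '[[0,0,0,0,0,0.108],[0.007,0.0387,0,0,0,0],[0.007,0.0387,0,0,0,0],[0.007,0.0387,0,0,0,0],[0.007,0.0387,0,0,0,0],[0.007,0.0387,0,0,0,0],[0.007,0.0387,0,0,0,0],[0.007,0.0387,0,0,0,0],[0.007,0.0387,0,0,0,0],[0.007,0.0387,0,0,0,0],[0.007,0.0387,0,0,0,0],[0.007,0.0387,0,0,0,0],[0.007,0.0387,0,0,0,0],[0.007,0.0387,0,0,0,0],[0,0,0.035,0,0,0],[0,0,0.035,0,0,0],[0,0,0,0,0,0]]'; python3 nudge.py '[[0,0,0,0,-0.07,0],[0,0,0,0,-0.07,0],[0,0,0,0,-0.07,0],[0,0,0,0,-0.07,0],[0,0,0,0,-0.07,0],[0,0,0,0,-0.07,0],[0,0,0,0,-0.07,0],[0,0,0,0,-0.07,0],[0,0,0,0,-0.07,0],[0,0,0,0,-0.07,0],[0,0,0,0,-0.07,0],[0,0,0,0,-0.07,0],[0,0,0,0,0,0],[0,0,0,0,0,0],[0,0,0,0,0,0],[0,0,0,0,0,0]]';python3 lv.py w9
python3 - <<'E'
from h import *
h=cv2.cvtColor(cv2.imread('pics/w9.png'),cv2.COLOR_BGR2HSV)
for lo,hi in (((0,170,60),(4,255,255)),((15,160,60),(23,255,255))):
    m=cv2.inRange(h,lo,hi);m[230:]=0;m[:,:230]=0;n,l,st,c=cv2.connectedComponentsWithStats(m);i=1+np.argsort(-st[1:,4])[:3];print(st[i].tolist(),c[i].round(1).tolist())
E
```

```text
clock: 43.88
tcp_pos: [0.4028, 0.2074, 0.216]
orientation: [[-0.992, -0.127, -0.011], [-0.127, 0.992, -0.008], [0.012, -0.006, -1.0]]
contact_force: [-0.2, -0.2, -0.6]
gripper_width: 1.002
grasp_force: 0.0
clock: 45.22
tcp_pos: [0.4314, 0.1678, 0.2958]
orientation: [[-0.741, -0.185, 0.645], [-0.138, 0.983, 0.124], [-0.657, 0.003, -0.754]]
contact_force: [0.7, 0.6, 0.2]
gripper_width: 1.0
grasp_force: 0.0
[0.43136611 0.16795948 0.29550419] [311.07734366 159.95985222] [320.4538807  165.16263823]
[[365, 169, 35, 18, 540], [318, 167, 29, 18, 464]] [[382.9, 177.7], [332.2, 175.4]]
[[275, 160, 35, 21, 525], [230, 111, 64, 6, 212], [478, 215, 15, 12, 117]] [[290.8, 171.4], [261.5, 113.5], [484.5, 219.8]]
```

```bash
python3 lv2.py w9 296 308 174 322 343 176
python3 - <<'E'
import lvl,lv2,numpy as np
for d in (6.3,):
    th=np.radians(d);lvl.yd[:]=[-np.sin(th),np.cos(th)];lvl.xd[:]=[np.cos(th),np.sin(th)];lv2.run2('w9',(296,308),174,(322,343),176)
E
```

```text
w9 port edges [165.22 183.31] z 126.22 slope 0.025 std 0.1
w9 pipe edges [166.68 184.14] z 126.15 slope 0.01 std 0.09
dz -0.06909925304013353
w9 port edges [165.22 183.31] z 124.42 slope 0.014 std 0.1
w9 pipe edges [166.68 184.14] z 123.96 slope -0.001 std 0.09
dz -0.4588553170260523
```

```bash
python3 -c "
from rig import arm;print(arm.sign_off())"
```

```text
the job is handed in; nothing more can be done
None
```

Job handed in at about 45 s: the pump's port measures within about 0.5 mm of the pipe mouth's height, and the crank is off the shaft and standing on the mat; I did not separately measure the other things on the desk.

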